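# Jack up the vacuum pump and hold it

## Robot

A 6-joint arm with a two-finger parallel gripper is mounted at the origin on the work surface. World frame = base frame: x ahead of the robot, y to its left, z up, the work surface at z = 0. Lengths are in m, angles in rad, forces in N, time in s.
With the tool pointing down it reaches from about 0.35 to 0.8 m from the base axis. Payload 7.3 kg.
Tool frame: the origin (TCP) lies at the very end of the fingers, on their centre line; the grasp point (between the pads) lies 19 mm behind it; z points along the fingers, y is the line along which they close (so a half turn about z gives the same grasp; the last joint's range is limited). The gripper opens to 85 mm and grips with 20 to 120 N. Pads are 22 mm wide; open, the fingers measure 114 mm over their backs; the gripper's body (76 mm by 85 mm) begins 54 mm behind the grasp point. The pads swing forward as they close: fully open they stand 13 mm farther back than shut.
Start: joints at [1.07, 0.342, 1.524, -0, 1.275, -0.146], TCP at [0.182, 0.492, 0.231] pointing down, gripper open.
Joint ranges: [-2.53, 2.53], [-0.77, 2.02], [0.04, 2.7], [-1, 4.14], [0.28, 2.66], [-3.11, 3.11]. Speed limits (rad/s): [2.57, 2.57, 3.14, 3.14, 3.14, 3.14].

## Interface

Orientations are given as a rotation vector (axis times angle).
In Python, from bench import r gives the robot as it stands.
- The arm moves only by the tool jog_arm, never from a script. Its argument "series" is a list that holds one entry, the list of rows, each a list of 5 numbers: the opening, from -1 (shut) to 1 (fully open), then the shift along the world's x, y, z in mm, then the turn about the world's z in degrees. In form: [[[grip, tx, ty, tz, yaw], ...]]. A call has 1 to 10 rows; each row shifts and turns the commanded pose from where the row before left it; what a row does not reach is not made up. A row lasts 1/10 s, in which the tool goes at most 50 mm and 8.59 degrees, less where a joint would pass 70% of its speed; a pose out of reach is approached as far as the arm can. A call is refused whole if a number of a shift passes 50 or a number of a turn 8.59, either way. A call with a gripper value outside its range is refused whole. The fingers move at their own pace and stop on an object; "force" is the grip in N (left out, the last holds). Time passes only in rows, so rows that do not move let the fingers close. It gives the time, the measured TCP pose, the force, the opening and the grip force at its end, in the units of the state.
- r.state(): the state, without advancing time (a new reading comes with each control period).
- r.read_camera(name): name is "scene" or "top"; returns a dict with "frame" (384x512x3 uint8, red, green, blue), "vfov" (degrees; the focal length in pixels is half the picture's height over the tangent of half this angle, whatever the lens; pixels are square), "cx", "cy" (the principal point, pixels), "dist" ([k1, k2, p1, p2, k3] as OpenCV has them; the pictures are not rectified), "extrinsics" (4x4, takes a point from world to camera coordinates). Camera axes: x right, y down, z forward; pixel columns grow to the right and rows downward; lengths in m; the calibration is good to about 2 mm. A picture is of the moment at which its call begins. There is no depth.
- r.hand_in(): hands the job in; it is judged then, once.
The state is a dict: "t": time; "qpos": joint angles; "dq": joint speeds; "joint_efforts": joint torques, N m; "tool_pos": TCP position; "tcp_rot": TCP orientation; "ft_force": force on the tool from outside, world axes, zero at the start; "ft_torque": the same for the moment, N m; "opening": finger opening in m; "grasp_force": force on a finger pad.
Only numpy, scipy, OpenCV 4.12 (cv2) and the standard library are available. Lean on these libraries where they do the work, as an engineer would, in place of code of your own. Each camera call takes 0.05 s, during which the arm holds its last target. There are 200 camera calls.

## Task

The furnaces' vacuum pump needs its front edge raised so that a colleague can change a rubber foot. Carry the little red jack over so that it stands flat on the bench with its orange saddle centred under the yellow-marked lifting lug, pump the handle through one full trial stroke (all the way down, then let it come all the way back up so that the pump settles), and then press the handle all the way down again and keep it held down: finish while still holding, the pump carried by the jack alone. Keep the arm off the pump, and leave the blue box, the crucible and the steel rack where they are.

Things in the scene. Friction and masses are not known exactly. Their poses are not given: they have to be found in the camera images.
- jack: red lever jack, loose, 0.8 kg. Origin on its underside (bench level) on its long centre line; +x points to the saddle end, -x to the handle end, z up. Base plate 80 mm wide, 10 mm thick, from x = -130 to +110 mm, so pressing does not tip it. Saddle column (46 mm diameter) at x = 85; carrying rib at x = 12; handle pivot at x = -28 mm, 42 mm up
- jack_grip (a point): centre of the top of the jack's red carrying rib: jack x = 12 mm, 80 mm above the bench; axes as the jack's. The rib is 50 mm long (x) and 24 mm thick (y); grip it across its thickness from above, fingertips down to 40 mm above the bench
- saddle_top (a point): centre of the flat top of the round orange saddle (36 mm diameter), jack x = 85 mm, 72 mm above the bench with the handle up; rises 18 mm with a full stroke
- handle_pad (a point): centre of the top face of the black pad (52 x 40 x 14 mm) on the end of the jack handle, 106 mm from the pivot. The handle slopes up and back (jack -x). Handle up: pad centre at jack x = -120 mm, 94 mm above the bench; fully down: x = -134 mm, 49 mm above the bench
- jack_handle (a joint): handle angle, rad: 0 = up (sloping 0.45 rad above level), 0.45 = fully down (level, at its stop). Drives the saddle up 40 mm per rad. No latch: a spring (about 3 N at the pad) and the load push it back up. Takes 10 to 20 N on the pad with the pump on the saddle
- lift_point (a point): centre of the underside of the steel lug's outer end, the face the saddle pushes on, 80 mm above the bench when the pump is level. Lug 40 mm wide, 10 mm thick, pointing along this point's +y, tip 20 mm beyond this point. Below it is free but for the edge of a 4 mm mat 36 mm back (-y) and the bracket 56 mm back: bring the jack in along -y, saddle end first
- lift_mark (a point): centre of the top of the lug's 40 x 40 mm yellow pad with a black dot, straight above the lift point, 92 mm above the bench; axes as the pump's
- pump_tilt (a joint): tilt (rad) of the vacuum pump (about 9 kg, 290 x 200 mm, 215 mm high, white motor, blue oil case) about its rear feet, 256 mm behind (-y) the lift point: 0 = level on all four feet, positive = lug side raised; a full jack stroke gives about 0.035
- parts_box: blue open plastic box 100 x 160 x 70 mm, origin under its centre; leave alone
- crucible: white ceramic crucible with a narrow neck, 60 mm wide, 80 mm high, origin under its centre; leave alone
- rack: small steel firing-tray rack 90 x 130 x 52 mm, origin under its centre; leave alone

How it is judged:
On the way, in this order (a step that is already met when the one before it is completed fails the run):
1. the jack stands flat on the bench with its saddle centred (within 15 mm) under the lug's lift point, handle up (horizontal distance between saddle_top and lift_point below 0.015 m and height (world z) of jack below 0.004 m and angle between jack's own z axis and vertical below 0.05 rad and value of joint jack_handle below 0.1 rad and height (world z) of saddle_top below 0.079 m), for 0.2 s.
2. first stroke: handle pressed down (over 0.38 rad) and the pump raised by the jack (value of joint jack_handle above 0.38 rad and value of joint pump_tilt above 0.02 rad and contact force between jack and pump_tilt above 8 N and height (world z) of jack below 0.004 m), for 0.1 s.
3. handle back up (under 0.08 rad) and the pump settled on its feet (value of joint jack_handle below 0.08 rad and value of joint pump_tilt below 0.004 rad), for 0.1 s.
At the end, for the whole second after the job is handed in: Robot holds the handle down (over 0.38 rad, over 3 N on the jack); jack flat on the bench, saddle within 18 mm of the lift point; pump raised (tilt over 0.02 rad) on the saddle (over 8 N), arm not touching it; bystanders within 30 mm of their starts (all of step 2 and horizontal distance between saddle_top and lift_point below 0.018 m and angle between jack's own z axis and vertical below 0.05 rad and linear speed of jack below 0.02 m/s and distance of each of parts_box, crucible, rack from where it was at the start of the episode below 0.03 m and contact force between any of the fingers, the arm and jack above 3 N and contact force between each of the fingers, the arm and pump_tilt below 0.5 N); the arm keeps its last pose, push and grip.
It fails at once if the arm pushes or lifts the pump itself (contact force between any of the fingers, the arm and pump_tilt above 10 N).
It fails at once if the jack is tipped over (angle between jack's own z axis and vertical above 0.6 rad).
It fails at once if a bystander is disturbed (distance of any of parts_box, crucible, rack from where it was at the start of the episode above 0.03 m).
It also fails if it takes over 61 s, if anything falls off the work surface, if the arm or the gripper's body presses on something with over 40 N, if the wrist force passes 120 N, or if a joint passes its speed limit or range.

## Working session

There is one attempt and no reset: what is moved stays moved. The work goes in short steps, Python scripts to look and compute and a tool call to move; the robot and the scene stay as the last step left them, time stands still between calls to the robot, and variables do not carry over. Pictures are saved under pics/ and viewed, at most 10 in all, crops included, and the job is handed in when it is done.

Besides the shell and the picture viewer there is one more tool, called as name(argument=value, ...) on one line, values as JSON. jog_arm: Moves the arm, as the interface text tells. Its arguments: {"type":"object","properties":{"series":{"type":"array","items":{"type":"array","items":{"type":"array","items":{"type":"number"}}}},"force":{"type":"number"}},"required":["series"]}

```bash
mkdir -p pics; ls; cat > h.py <<'E'
import numpy as np, cv2
from bench import r
def cam(n):
    c=r.read_camera(n); f=c['frame']; H=f.shape[0]
    fl=H/2/np.tan(np.radians(c['vfov'])/2)
    K=np.array([[fl,0,c['cx']],[0,fl,c['cy']],[0,0,1.]])
    return f,K,np.array(c['dist'],float),np.array(c['extrinsics'])
def ray(px,K,d,E):
    u=cv2.undistortPoints(np.array(px,float).reshape(-1,1,2),K,d).reshape(-1,2)
    v=np.c_[u,np.ones(len(u))]@E[:3,:3]
    return -E[:3,:3].T@E[:3,3],v
def onz(px,z,K,d,E):
    o,v=ray(px,K,d,E); return o+v*((z-o[2])/v[:,2])[:,None]
E
python3 - <<'E'
from h import *
for n in('top','scene'):
    f,K,d,E=cam(n); cv2.imwrite(f'pics/{n}0.png',f[:,:,::-1]); np.savez(n+'0.npz',f=f,K=K,d=d,E=E)
    print(n,-E[:3,:3].T@E[:3,3],K[0,0])
print(r.state())
E
```

```text
pics
top [0.3958894  0.06039697 1.09150757] 350.03457135475605
scene [ 1.1904337  -0.40343162  1.30077561] 441.7024294405823
{'t': 0.1, 'qpos': array([ 1.06999444e+00,  3.42674689e-01,  1.52492243e+00, -1.17283136e-05,
        1.27542545e+00, -1.46009503e-01]), 'dq': array([-0.00093074, -0.00385019, -0.00166835, -0.00117071, -0.00251703,
        0.00163149]), 'joint_efforts': array([ 7.32093595e-04, -4.34448802e+01, -2.46492040e+01, -1.91477034e-04,
        4.79322756e-03, -1.58776595e-05]), 'tool_pos': array([0.18219232, 0.49198266, 0.23068391]), 'tcp_rot': array([-5.54304413e-01, -3.09185353e+00,  2.13496107e-03]), 'ft_force': array([0.55174438, 0.81829664, 0.06979131]), 'ft_torque': array([-0.03778821,  0.01413297, -0.00190838]), 'grasp_force': 0.0, 'opening': 0.08535523839283927}
```

View pics/top0.png

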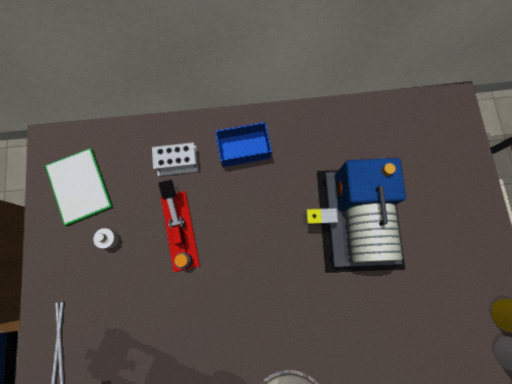

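View pics/scene0.png

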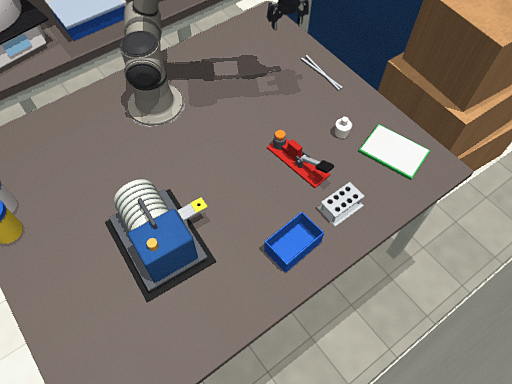

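The top view looks down with +x up and +y left. It shows the jack at about (178,230), saddle (182,261), pad (167,189), and the lug mark at (315,216). The scene view shows the same layout, with the jack upright and the lug pointing +y.

```bash
python3 - <<'E'
from h import *
D={}
def cents(n,lo,hi,amin=15,V=None):
    z=np.load(n+'0.npz'); hsv=cv2.cvtColor(z['f'],cv2.COLOR_RGB2HSV)
    m=cv2.inRange(hsv,lo,hi); k,l,s,c=cv2.connectedComponentsWithStats(m)
    return [(c[i].round(1),s[i][4],s[i][:4]) for i in range(1,k) if s[i][4]>=amin],m,(z['K'],z['d'],z['E'])
for n in('top','scene'):
    for nm,lo,hi,h in(('yellow',(24,150,120),(34,255,255),.092),('orange',(9,170,140),(20,255,255),.072)):
        cs,m,C=cents(n,lo,hi)
        for c,a,b in cs: print(n,nm,c,a,b,onz([c],h,*C)[0].round(4))
    z=np.load(n+'0.npz');C=(z['K'],z['d'],z['E'])
    hsv=cv2.cvtColor(z['f'],cv2.COLOR_RGB2HSV)
    m=cv2.inRange(hsv,(0,180,60),(6,255,255))|cv2.inRange(hsv,(174,180,60),(180,255,255))
    k,l,s,c=cv2.connectedComponentsWithStats(m)
    for i in range(1,k):
        if s[i][4]>40: print(n,'red',c[i].round(1),s[i])
    # pad: dark pixels near
    x,y,w,hh=(150,175,35,30) if n=='top' else (308,155,32,24)
    sub=z['f'][y:y+hh,x:x+w].max(2); mm=(sub<35).astype('uint8')
    k,l,s,c=cv2.connectedComponentsWithStats(mm); i=1+np.argmax(s[1:,4]); p=c[i]+[x,y]
    print(n,'pad',p,s[i],onz([p],.094,*C)[0].round(4))
    if n=='top': top=(p,C)
# crops
z=np.load('top0.npz');f=z['f']
a=cv2.resize(f[170:280,145:215],None,fx=5,fy=5,interpolation=cv2.INTER_NEAREST)
b=cv2.resize(f[160:270,300:360],None,fx=5,fy=5,interpolation=cv2.INTER_NEAREST)
cv2.imwrite('pics/crop0.png',np.hstack([a,b])[:,:,::-1])
E
```

```text
top yellow [313.4 215.5] 181 [307 209  14  14] [ 0.5344 -0.13    0.092 ]
top orange [389.2 168.3] 71 [385 164  10  10] [ 0.6556 -0.3818  0.072 ]
top orange [180.3 260. ] 132 [174 254  13  13] [0.4512 0.2625 0.072 ]
top red [180.4 231. ] [ 161  191   39   81 1379]
top pad [166.87037037 188.90740741] [  9   5  17  18 216] [0.6579 0.2849 0.094 ]
scene yellow [198.5 204.6] 130 [191 198  16  14] [ 0.5353 -0.1319  0.092 ]
scene yellow [  9.4 228.6] 497 [  0 209  22  34] [ 0.2649 -0.6355  0.092 ]
scene orange [279.8 134. ] 75 [275 130  10   9] [0.4542 0.2596 0.072 ]
scene red [298.8 162.5] [267 139  63  49 945]
scene pad [323.96875    166.35416667] [ 8  6 18 12 96] [0.6616 0.2807 0.094 ]
```

View pics/crop0.png

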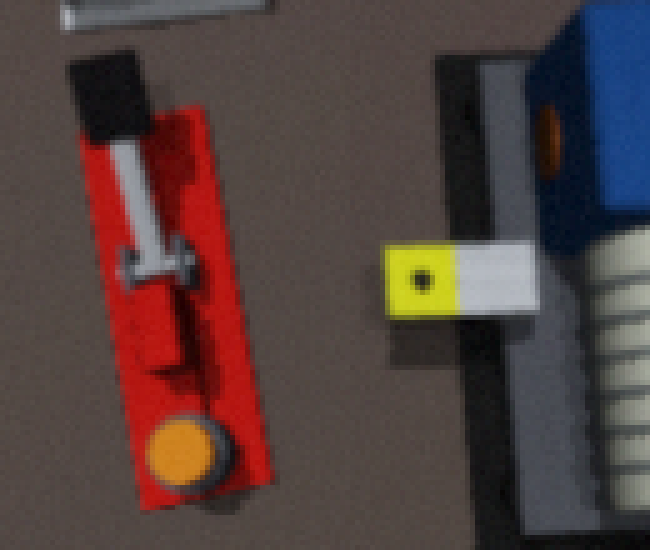

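The crop shows the saddle at about (182,260), rib about (176,234), pad (167,189), and the mat's left edge running from (388,172) to (395,268) in frame coordinates. I'll get the headings from the plate and mat edges.

```bash
python3 - <<'E'
from h import *
z=np.load('top0.npz');C=(z['K'],z['d'],z['E']);f=z['f']
cr=lambda x,y,ox,oy:(x/5+ox-.4,y/5+oy-.4)
def head(a,b,zz):
    p=onz([a,b],zz,*C); d=p[1]-p[0]; return p.round(4)[:,:2],np.degrees(np.arctan2(d[1],d[0])).round(1),np.linalg.norm(d).round(4)
print('plate right edge',head(cr(203,107,145,170),cr(273,480,145,170),.01))
print('plate end edge',head(cr(143,510,145,170),cr(273,482,145,170),.01))
print('plate left',head(cr(82,145,145,170),cr(143,510,145,170),.01))
g=350
print('mat left edge',head(cr(437-g,60,300,160),cr(475-g,545,300,160),.004))
print('lug top edge',head(cr(537-g,241,300,160),cr(386-g,247,300,160),.09))
print('lug bot edge',head(cr(540-g,311,300,160),cr(386-g,318,300,160),.09))
# sub-pixel edges of mat: dark mask left boundary
gr=f.max(2).astype(int)
pts=[]
for y in list(range(176,206))+list(range(226,262)):
    row=gr[y,310:345]; j=np.where(row<30)[0]
    if len(j): pts.append((310+j[0]-.5,y))
P=onz(pts,.004,*C)[:,:2]
vx,vy,x0,y0=cv2.fitLine(P.astype(np.float32),cv2.DIST_HUBER,0,.01,.01).ravel()
print('mat fit',np.degrees(np.arctan2(vy,vx)),x0,y0,len(pts))
# black dot
m=(gr[209:223,307:321]<90); ys,xs=np.nonzero(m[3:-3,3:-3]); print('dot',xs.mean()+310,ys.mean()+212,onz([(xs.mean()+310,ys.mean()+212)],.092,*C))
E
```

```text
plate right edge (array([[0.667 , 0.2466],
       [0.4318, 0.2193]]), np.float64(-173.4), np.float64(0.2368))
plate end edge (array([[0.4228, 0.2979],
       [0.4306, 0.2194]]), np.float64(-84.3), np.float64(0.079))
plate left (array([[0.6506, 0.3237],
       [0.4228, 0.2979]]), np.float64(-173.5), np.float64(0.2293))
mat left edge (array([[ 0.687 , -0.1792],
       [ 0.3825, -0.1565]]), np.float64(175.7), np.float64(0.3054))
lug top edge (array([[ 0.5498, -0.2016],
       [ 0.5556, -0.1142]]), np.float64(86.2), np.float64(0.0876))
lug bot edge (array([[ 0.5093, -0.1967],
       [ 0.5146, -0.1083]]), np.float64(86.5), np.float64(0.0886))
mat fit -3.82851 0.5260621 -0.16814512 66
dot 314.0 215.71428571428572 [[ 0.5336466  -0.13165026  0.092     ]]
```

jog_arm(series=[[[1,19,-12,0,-8.5],[1,19,-12,0,-8.5],[1,19,-12,0,-8.5],[1,19,-12,0,-8.5],[1,19,-12,0,-8.5],[1,19,-12,0,-8.5],[1,19,-12,0,-8.5],[1,19,-12,0,-8.5],[1,19,-12,0,-8.5],[1,19,-12,0,-8.5]]], force=60)

```text
t: 1.1
tool_pos: [0.3729, 0.3716, 0.2309]
tcp_rot: [2.504, 1.898, -0.001]
ft_force: [0.4, 0.5, -0.3]
opening: 0.0856
grasp_force: 0.0
```

jog_arm(series=[[[1,19,-12,0,-8.5],[1,19,-12,0,-8.5],[1,19,-12,0,-8.5],[1,19,-12,0,-8.5],[1,19,-12,-15,-8.5],[1,19,-14,-15,-8.5],[1,19,-14,-20,-8.5],[1,19,-14,-20,-8.5],[1,0,0,0,0],[1,0,0,0,0]]])

```text
t: 2.1
tool_pos: [0.5241, 0.27, 0.1607]
tcp_rot: [3.136, 0.185, -0.003]
ft_force: [0.6, 0.3, 0.4]
opening: 0.0855
grasp_force: 0.0
```

jog_arm(series=[[[1,0,0,-25,0],[1,0,0,-25,0],[1,0,0,-25,0],[1,0,0,-20,0],[1,0,0,-15,0],[1,0,0,-9,0],[1,0,0,0,0],[1,0,0,0,0]]])

```text
t: 2.9
tool_pos: [0.5247, 0.2709, 0.0434]
tcp_rot: [-3.136, -0.185, -0.002]
ft_force: [-0.4, 0.9, -0.2]
opening: 0.0855
grasp_force: 0.0
```

jog_arm(series=[[[-1,0,0,0,0],[-1,0,0,0,0],[-1,0,0,0,0],[-1,0,0,0,0],[-1,0,0,0,0],[-1,0,0,0,0],[-1,0,0,0,0],[-1,0,0,0,0]]], force=80)

```text
t: 3.7
tool_pos: [0.5246, 0.2701, 0.0427]
tcp_rot: [3.136, 0.183, 0.001]
ft_force: [-0.7, -3.6, 4.8]
opening: 0.0236
grasp_force: 79.4
```

jog_arm(series=[[[-1,0,0,10,0],[-1,0,0,20,0],[-1,0,0,25,0],[-1,0,0,25,0],[-1,0,0,10,0],[-1,0,-15,0,0],[-1,0,-15,0,0],[-1,0,-15,0,6],[-1,0,-15,0,6],[-1,0,-15,0,6]]])

```text
t: 4.7
tool_pos: [0.5232, 0.1933, 0.1306]
tcp_rot: [3.068, 0.677, -0.006]
ft_force: [-0.9, 0.7, -7.3]
opening: 0.0235
grasp_force: 79.5
```

jog_arm(series=[[[-1,1,-18,0,7],[-1,1,-18,0,7],[-1,1,-18,0,7],[-1,1,-18,0,7],[-1,2,-18,0,7],[-1,2,-18,0,7],[-1,2,-18,0,7],[-1,2,-13,0,7],[-1,2,-10,0,5],[-1,2,0,0,0]]])

```text
t: 5.7
tool_pos: [0.5392, 0.0442, 0.1309]
tcp_rot: [-2.304, -2.133, 0.004]
ft_force: [0.2, 0.1, -7.5]
opening: 0.0233
grasp_force: 79.5
```

```bash
python3 - <<'E'
from h import *
for n in('top','scene'):
    f,K,d,E=cam(n); np.savez(n+'1.npz',f=f,K=K,d=d,E=E)
    if n=='top': a=f
    else: b=f
cv2.imwrite('pics/p1.png',np.hstack([cv2.resize(a[120:320,190:400],None,fx=2,fy=2),cv2.resize(b[100:300,120:300],None,fx=2,fy=2)])[:,:,::-1])
print(r.state()['tool_pos'],r.state()['tcp_rot'],r.state()['ft_force'],r.state()['ft_torque'],r.state()['t'],r.state()['opening'])
E
```

```text
[0.53975259 0.04583472 0.13133298] [-2.30666246e+00 -2.13052128e+00  1.82047031e-03] [-0.18750661  0.81667161 -8.30919496] [ 0.03432611 -0.01744633  0.04099885] 5.8 0.023117744278878066
```

View pics/p1.png

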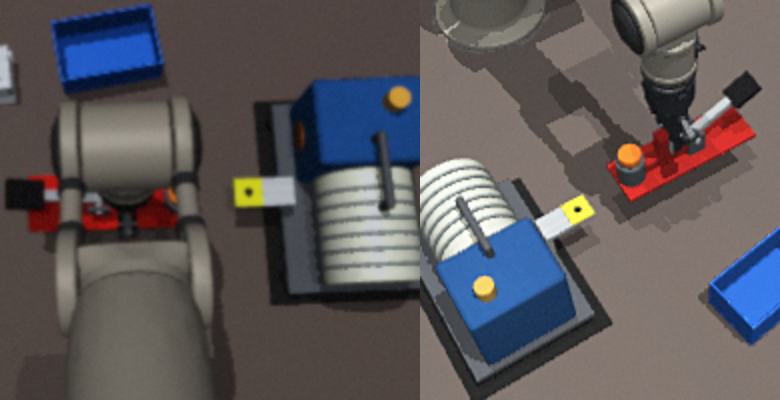

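The jack hangs level in the grip, saddle end toward the lug. In the scene half the saddle is at crop (630,155) and the lug mark at (578,209). Next I lower it to about 3 mm and measure the saddle.

jog_arm(series=[[[-1,0,0,-20,0.3],[-1,0,0,-25,0.3],[-1,0,0,-20,0],[-1,0,0,-12,0],[-1,0,0,-7,0],[-1,0,0,0,0],[-1,0,0,0,0]]])

```text
t: 6.5
tool_pos: [0.541, 0.0464, 0.049]
tcp_rot: [2.292, 2.147, 0.002]
ft_force: [1.1, 0.5, -7.5]
opening: 0.0228
grasp_force: 79.5
```

```bash
cat > m.py <<'E'
from h import *
def meas(zs,pics=None):
    s=r.state(); rv=s['tcp_rot']; print('t',s['t'],'tcp',s['tool_pos'].round(4),'hd',(2*np.degrees(np.arctan2(rv[1],rv[0]))-90)%180,s['ft_force'].round(1))
    for n in('scene','top'):
        f,K,d,E=cam(n); hsv=cv2.cvtColor(f,cv2.COLOR_RGB2HSV)
        if pics: cv2.imwrite(f'pics/{pics}_{n}.png',f[:,:,::-1])
        for nm,lo,hi,h in(('yellow',(24,150,120),(34,255,255),.092),('orange',(9,170,140),(20,255,255),zs)):
            k,l,st,c=cv2.connectedComponentsWithStats(cv2.inRange(hsv,lo,hi))
            for i in range(1,k):
                p=onz([c[i]],h,K,d,E)[0]
                if st[i][4]>20 and p[1]>-.25 and p[0]>.35: print(n,nm,c[i].round(1),st[i][4],p.round(4))
E
python3 -c "
from m import *; meas(.076)"
```

```text
t 6.5 tcp [0.541  0.0464 0.049 ] hd 176.25806245506294 [ 1.1  0.5 -7.5]
scene yellow [198.5 204.6] 130 [ 0.5352 -0.1318  0.092 ]
scene orange [226.2 191.1] 97 [ 0.5378 -0.0287  0.076 ]
top yellow [313.4 215.5] 180 [ 0.5344 -0.1301  0.092 ]
```

jog_arm(series=[[[-1,0,0,-4,0],[-1,0,-10,0,0],[-1,-1,-20,0,0],[-1,-1,-20,0,0],[-1,-1,-18,0,0],[-1,0,-13,0,0],[-1,0,-8,0,0],[-1,0,0,0,0],[-1,0,0,0,0]]])

```text
t: 7.5
tool_pos: [0.5373, -0.0424, 0.0443]
tcp_rot: [-2.293, -2.147, -0.0]
ft_force: [-0.5, 0.5, -7.8]
opening: 0.0234
grasp_force: 79.7
```

```bash
python3 -c "
from m import *; meas(.074,'p2')"
```

```text
t 7.5 tcp [ 0.5373 -0.0424  0.0443] hd 176.2539404520224 [-0.5  0.5 -7.8]
scene yellow [198.6 204.4] 135 [ 0.5348 -0.1313  0.092 ]
scene orange [206.5 203. ] 21 [ 0.5357 -0.104   0.074 ]
```

View pics/p2_scene.png

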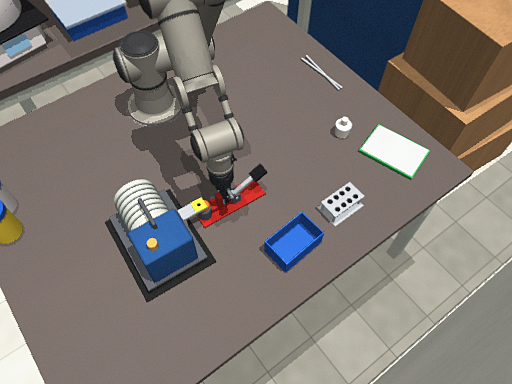

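The saddle at scene (206,203) is partly under the lug, about 14 mm short. I'll move the rest, set it down and release.

jog_arm(series=[[[-1,0,-7,0,0],[-1,0,-7,0,0],[-1,0,0,-1,0],[-1,0,0,-1.5,0],[-1,0,0,0,0],[0,0,0,0,0],[0.5,0,0,0,0],[1,0,0,0,0],[1,0,0,0,0],[1,0,0,0,0]]])

```text
t: 8.6
tool_pos: [0.5375, -0.0566, 0.0419]
tcp_rot: [2.292, 2.148, 0.0]
ft_force: [0.4, 0.8, 0.1]
opening: 0.0857
grasp_force: 0.0
```

jog_arm(series=[[[1,0,0,5,0],[1,0,0,20,0],[1,0,0,35,0],[1,0,0,40,0],[1,0,20,20,0],[1,0,30,0,0],[-1,0,30,0,0],[-1,0,30,0,0],[-1,0,0,0,0],[-1,0,0,0,0]]])

```text
t: 9.6
tool_pos: [0.5373, 0.0536, 0.1621]
tcp_rot: [2.29, 2.15, 0.0]
ft_force: [1.6, 0.5, -0.8]
opening: 0.0279
grasp_force: 0.0
```

```bash
python3 - <<'E'
from m import *
meas(.072,'p3')
a=cv2.imread('pics/p3_top.png');b=cv2.imread('pics/p3_scene.png')
cv2.imwrite('pics/p3.png',np.hstack([cv2.resize(a[150:280,220:345],None,fx=3,fy=3,interpolation=2),cv2.resize(b[135:265,170:295],None,fx=3,fy=3,interpolation=2)]))
E
```

```text
t 9.6 tcp [0.5373 0.0536 0.1621] hd 176.36721791560643 [ 1.6  0.5 -0.8]
scene yellow [198.4 204.6] 131 [ 0.535 -0.132  0.092]
top yellow [313.6 215.9] 171 [ 0.5334 -0.1304  0.092 ]
```

View pics/p3.png

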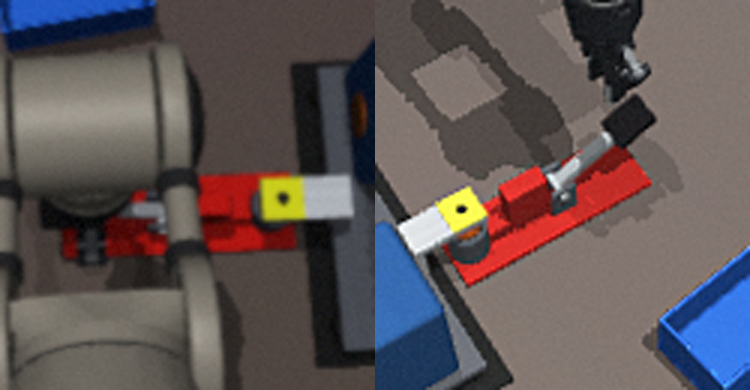

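The jack stands flat with the lug mark over its column (column edge showing below the pad in the scene crop at (470,240)). The plate corner is at scene crop (470,286) and top crop (296,247). I'll check the saddle from the plate corners.

```bash
python3 - <<'E'
from h import *
R=lambda a:np.array([[np.cos(a),-np.sin(a)],[np.sin(a),np.cos(a)]])
for n,ox,oy,pts in(('scene',170,135,[('fl',(470-375,286)),('rl',(651-375,183))]),('top',220,150,[('fr',(296,248))])):
    z=np.load(n+'0.npz');C=(z['K'],z['d'],z['E'])
    for k,p in pts:
        w=onz([(p[0]/3+ox-.33,p[1]/3+oy-.33)],.01,*C)[0]; print(n,k,w.round(4))
        # jack x heading -93.7; jack y = heading -3.7
        h=np.radians(-93.7); jx=110 if k[0]=='f' else -130; jy=40 if k in('fl','rl') else -40
        print('  saddle',(w[:2]+R(h)@np.array([(85-jx)/1e3,-jy/1e3])).round(4))
E
```

```text
scene fl [ 0.5761 -0.1577  0.01  ]
  saddle [ 0.5378 -0.1302]
scene rl [0.5895 0.0779 0.01  ]
  saddle [ 0.5357 -0.134 ]
top fr [ 0.4923 -0.1531  0.01  ]
  saddle [ 0.5339 -0.1307]
```

The saddle is within about 3 mm of the lift point. Now to the pad, expected at about (0.546, 0.075, 0.094).

jog_arm(series=[[[-1,4,10,0,0],[-1,5,11,0,0],[-1,0,0,-20,0],[-1,0,0,-20,0],[-1,0,0,-15,0],[-1,0,0,-5,0],[-1,0,0,0,0]]])

```text
t: 10.4
tool_pos: [0.5463, 0.0746, 0.1012]
tcp_rot: [-2.292, -2.147, 0.001]
ft_force: [-0.1, 0.3, 0.4]
opening: 0.0002
grasp_force: 0.0
```

jog_arm(series=[[[-1,0,0,-4,0],[-1,0,1,-4,0],[-1,0,2,-5,0],[-1,0,2,-5,0],[-1,0,2,-5,0],[-1,0,2,-5,0],[-1,0,0,0,0]]])

```text
t: 11.1
tool_pos: [0.5471, 0.0829, 0.0744]
tcp_rot: [2.29, 2.147, 0.001]
ft_force: [-0.3, -4.5, 12.0]
opening: 0.0001
grasp_force: 6.5
```

jog_arm(series=[[[-1,0,2,-5,0],[-1,0,2,-5,0],[-1,0,1,-5,0],[-1,0,1,-5,0],[-1,0,0,-4,0],[-1,0,0,0,0],[-1,0,0,0,0]]])

```text
t: 11.8
tool_pos: [0.5474, 0.0875, 0.0511]
tcp_rot: [2.289, 2.146, 0.0]
ft_force: [-0.5, -9.2, 13.7]
opening: 0.0
grasp_force: 6.8
```

```bash
python3 - <<'E'
from m import *
meas(.09,'p4')
a=cv2.imread('pics/p4_top.png');b=cv2.imread('pics/p4_scene.png')
cv2.imwrite('pics/p4.png',np.hstack([cv2.resize(a[150:280,220:345],None,fx=3,fy=3,interpolation=2),cv2.resize(b[135:265,170:295],None,fx=3,fy=3,interpolation=2)]))
E
```

```text
t 11.8 tcp [0.5474 0.0875 0.0511] hd 176.2914087673616 [-0.5 -9.2 13.7]
scene yellow [197.2 203.6] 134 [ 0.5298 -0.1332  0.092 ]
top yellow [315.3 215.4] 186 [ 0.5343 -0.1354  0.092 ]
```

View pics/p4.png

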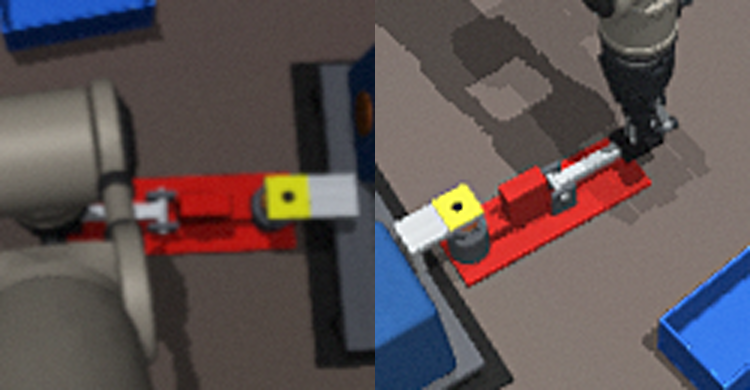

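The lug has risen: the mark went from top (313.6,215.9) to (315.3,215.4), the handle is nearly level, and the plate corner is unmoved. I'll press the last 2–3 mm, then let it back up along the same arc.

jog_arm(series=[[[-1,0,0,-2,0],[-1,0,0,-1,0],[-1,0,0,0,0],[-1,0,0,0,0],[-1,0,0,0,0]]])

```text
t: 12.4
tool_pos: [0.5475, 0.0877, 0.0488]
tcp_rot: [2.289, 2.146, 0.001]
ft_force: [-2.5, -8.1, 17.9]
opening: 0.0003
grasp_force: 9.2
```

jog_arm(series=[[[-1,0,-1,5,0],[-1,0,-1,5,0],[-1,0,-2,6,0],[-1,0,-2,6,0],[-1,0,-2,6,0],[-1,0,-2,6,0],[-1,0,-2,6,0],[-1,0,-1,6,0],[-1,0,0,6,0],[-1,0,0,6,0]]])

```text
t: 13.4
tool_pos: [0.5458, 0.0763, 0.1047]
tcp_rot: [-2.292, -2.147, 0.002]
ft_force: [-0.1, -0.2, 0.4]
opening: 0.0001
grasp_force: 0.0
```

jog_arm(series=[[[-1,0,0,6,0],[-1,0,0,0,0],[-1,0,0,0,0],[-1,0,0,0,0],[-1,0,0,0,0],[-1,0,0,0,0]]])

```text
t: 14.0
tool_pos: [0.5463, 0.0764, 0.1106]
tcp_rot: [-2.292, -2.148, 0.0]
ft_force: [-0.0, -0.8, 0.9]
opening: 0.0002
grasp_force: 0.0
```

```bash
python3 - <<'E'
from m import *
meas(.072,'p5')
a=cv2.imread('pics/p5_top.png');b=cv2.imread('pics/p5_scene.png')
cv2.imwrite('pics/p5.png',np.hstack([cv2.resize(a[150:280,220:345],None,fx=3,fy=3,interpolation=2),cv2.resize(b[135:265,170:295],None,fx=3,fy=3,interpolation=2)]))
E
```

```text
t 14.0 tcp [0.5463 0.0764 0.1106] hd 176.2736492520803 [-0.  -0.8  0.9]
scene yellow [198.4 204.6] 131 [ 0.535 -0.132  0.092]
top yellow [313.5 215.9] 172 [ 0.5333 -0.1302  0.092 ]
```

View pics/p5.png

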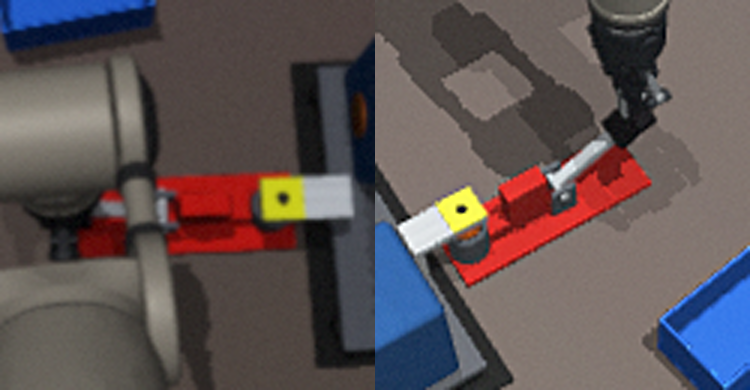

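The handle is fully up again, the mark is back at (198.4,204.6) and (313.5,215.9), and the jack hasn't moved. Now the second press, held down.

jog_arm(series=[[[-1,0,0,-6,0],[-1,0,0,-6,0],[-1,0,0,-6,0],[-1,0,1,-6,0],[-1,0,2,-6,0],[-1,0,2,-6,0],[-1,0,2,-6,0],[-1,0,2,-5,0],[-1,0,1,-5,0],[-1,0,1,-5,0]]])

```text
t: 15.1
tool_pos: [0.5472, 0.0858, 0.0549]
tcp_rot: [2.289, 2.146, -0.0]
ft_force: [-3.0, -9.7, 14.2]
opening: 0.0
grasp_force: 7.7
```

jog_arm(series=[[[-1,0,0,-4,0],[-1,0,0,-2,0],[-1,0,0,0,0],[-1,0,0,0,0],[-1,0,0,0,0],[-1,0,0,0,0],[-1,0,0,0,0],[-1,0,0,0,0],[-1,0,0,0,0]]])

```text
t: 16.0
tool_pos: [0.5472, 0.0862, 0.0492]
tcp_rot: [2.29, 2.146, 0.001]
ft_force: [-1.8, -6.3, 15.2]
opening: 0.0
grasp_force: 7.5
```

```bash
python3 -c "
from m import *; meas(.09,'p6')"
```

```text
t 16.0 tcp [0.5472 0.0862 0.0492] hd 176.29750750922142 [-1.8 -6.3 15.2]
scene yellow [197.1 203.5] 137 [ 0.5294 -0.1334  0.092 ]
top yellow [315.4 215.3] 185 [ 0.5344 -0.1357  0.092 ]
```

The pump is raised and the handle is held at z = 0.049 with 15 N, the same as the first stroke. Handing in.

```bash
python3 -c "
from bench import r; print(r.hand_in())"
```

```text
the job is handed in; nothing more can be done
None
```

I handed the job in at about 16 s, with no verdict returned: the jack stands within about 3 mm of the lug's lift point, the trial stroke went down and fully back up, and the arm is now holding the handle down with about 15 N and the pump raised.

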